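# Peel the top slide tray off a tacky stack and present it over the viewing pad

## Robot

A 6-joint arm with a two-finger parallel gripper is mounted at the origin on the work surface. World frame = base frame: x ahead of the robot, y to its left, z up, the work surface at z = 0. Lengths are in mm, angles in degrees, forces in N, time in s.
With the tool pointing down it reaches from about 350 to 850 mm from the base axis. Payload 8.1 kg.
Tool frame: the origin (TCP) lies between the finger pads; the fingertips stand 14 mm ahead of it and the grasp point (between the pads) lies 5 mm behind it; z points along the fingers, x is the direction in which the jaws open and shut, and the axes are right-handed (so a half turn about z gives the same grasp; the last joint's range is limited). The gripper opens to 85 mm and grips with 20 to 120 N. Pads are 22 mm wide; open, the fingers measure 114 mm over their backs; the gripper's body (76 mm by 85 mm) begins 54 mm behind the grasp point. The pads swing forward as they close: fully open they stand 13 mm farther back than shut.
Start: joints at [67.701, 7.471, 85.268, -0, 87.261, -4.893], TCP at [179.467, 572.535, 219.292] pointing down, gripper open.
Joint ranges: [-169.43, 169.43], [-51.17, 129.36], [1.28, 143.12], [-76.62, 256.62], [0, 156.53], [-152.29, 152.29]. Speed limits (degrees/s): [136.94, 136.94, 159.86, 180, 180, 180].

## Interface

Orientations are given as [roll, pitch, yaw] about the fixed x, y, z axes, in that order (R = Rz(yaw) Ry(pitch) Rx(roll)).
In Python, from bench import r, vision, job gives the robot as it stands.
- The arm moves only by the tool send_rows, never from a script. Its arguments are lists of equal length, an entry for each row: "dp": the shift along the world's x, y, z in mm, a list of three; "rot": the turn, a rotation vector about the world's x, y, z in rad, a list of three. In form: {"dp": [[tx, ty, tz], ...], "rot": [[wx, wy, wz], ...]}. A call has 1 to 5 rows; each row is the pose to reach, as a shift and turn from the pose commanded when the call began; what a row does not reach only later rows make up. A row lasts 1/8 s, in which the tool goes at most 62.5 mm and 10.7 degrees, less where a joint would pass 70% of its speed; a pose out of reach is approached as far as the arm can. A call with a gripper value outside its range is refused whole. "jaw" is the finger opening in mm, from 0 to 85.4, set as the call begins (left out, the last holds). The fingers move at their own pace and stop on an object; "force" is the grip in N (left out, the last holds). Time passes only in rows, so rows that repeat a pose let the fingers close. It gives the time, the measured TCP pose, the force and the opening at its end, in the units of the state.
- r.sense(): the state, without advancing time (a new reading comes with each control period).
- vision.snapshot(name): name is "scene" or "top" or "wrist"; returns a dict with "pixels" (420x560x3 uint8, red, green, blue), "depth" (420x560 float32, mm along the optical axis (not along the pixel's ray), 0 where there is no reading), "intrinsics" (3x3 intrinsics, pixels), "world_from_camera" (4x4, takes a point from camera to world coordinates); the wrist camera has in their place "T_tool_cam" (4x4, takes a point from camera to tool coordinates, whose origin is the TCP and whose axes are the tool frame's). Camera axes: x right, y down, z forward; pixel columns grow to the right and rows downward; lengths in mm; the calibration is good to about 2 mm. A picture is of the moment at which its call begins: read the wrist's pose just before it.
- job.hand_in(): hands the job in, once; it reports no verdict.
The state is a dict: "time": time; "joint_pos": joint angles; "qd": joint speeds; "joint_efforts": joint torques, N m; "tool_pos": TCP position; "tcp_rot": TCP orientation; "ft_force": force on the tool from outside, world axes, zero at the start; "wrist_torque": the same for the moment, N m; "finger_gap": finger opening in mm.
Only numpy, scipy, OpenCV 4.12 (cv2) and the standard library are available. Lean on these libraries where they do the work, as an engineer would, in place of code of your own. Each camera call takes 0.05 s, during which the arm holds its last target.

## Task

The slide trays have stuck together with old mountant. Take the top tray by the upright ear at its corner and peel it: raise that corner a few centimetres while the opposite corner still sits in the stack, then lift the tray clear, with the rest of the stack staying flat on the bench and the things around it left where they are. Carry it to the light pad and finish still holding it in the gripper, steady and level, centred over the pad about 10 cm above it, touching nothing else, so that I can check it for cracks.

Things in the scene. Friction and masses are not known exactly. Their poses are not given: they have to be found in the camera images.
- tray: the top tray, the one to peel off: formed blue plastic slide tray, about 0.11 kg, 172 x 116 mm at the floor, 16 mm high, turned-out rim 184 x 128 mm, open on top with six shallow slide places (floor and walls 3 mm). Origin: centre of its underside; x along its long side, y along its short side, z up. The corner at -x +y carries an upright ear
- ear (a point): centre of its part above the rim, at (-79, 51, 29) mm in the tray's frame. The ear is an upright hollow blade (those below nest in it) 10 mm thick, 28 mm wide, set across the corner: its broad faces look along (-1, +1) and (+1, -1) of the tray's x, y: pinch it along that diagonal from above. Its top is 40 mm above the tray's underside; the rim, 16 mm above the underside, runs below its outer face
- near_corner (a point): underside of the tray's corner below the ear, at (-86, 58, 0) mm in the tray's frame
- far_corner (a point): underside of the opposite corner, at (86, -58, 0) mm in the tray's frame
- stack: the other five nested trays, stuck together as one loose piece, about 0.6 kg, rims 184 x 128 mm, 46 mm high to the topmost rim, standing free on the bench. Origin: centre of its underside; axes as the tray's. The top tray sits 6 mm deep in it with 2 mm of play all round
- stack_seat (a point): centre of the face on which the top tray's underside sits, 40 mm above the stack's underside. Tacky amber beads on both long sides grip the tray's walls over the first 4 mm or so of its rise: two at x = -74 mm with about 0.5 N each, two strong ones at x = +74 mm, the end away from the ear, with about 3.6 N each. A level lift tips the stack; tilting the ear corner up 8 to 15 degrees first does not
- light_pad: flat LED viewing pad fixed to the bench, grey frame 160 x 220 x 12 mm with a white lit face. Origin: centre of its underside; x along its short side, y along its long side
- pad_face (a point): centre of the pad's lit face, 12 mm above the bench
- jar: bystander: square staining jar of purple stain with a white cap, 48 x 46 x 88 mm, loose. Origin: centre of its underside
- mountant: bystander: small amber bottle, 48 mm in diameter, 85 mm high, loose. Origin: centre of its underside
- rack: bystander: steel slide rack with stained slides and a wire handle, 86 x 32 x 76 mm, loose. Origin: centre of its underside
- slide_box: bystander: small white card box of slides with a green band, 80 x 32 x 30 mm, loose. Origin: centre of its underside
There are look-alikes about, which are no part of the job. Of the things like the stack, leave any that is pink; of the rest the larger one is meant.

How it is judged (in metres and radians):
On the way, in this order (a step that is already met when the one before it is completed fails the run):
1. the eared corner is raised at least 20 mm out of the stack while the opposite corner is still within 6 mm of its seat and the stack stands flat on the bench (z of near_corner in the frame of stack_seat above 0.02 m and z of far_corner in the frame of stack_seat below 0.006 m and angle between stack's own z axis and vertical below 0.03 rad), for 0.1 s.
2. the whole tray is lifted clear of the stack (z of each of near_corner, far_corner in the frame of stack_seat above 0.025 m and contact force between tray and the fingers above 0.5 N), for 0.1 s.
At the end, for the whole second after the job is handed in: The gripper still holds the tray, steady: tray centre within 35 mm of the pad's centre seen from above, its underside 60 to 150 mm above the lit face, level within 7 degrees, touching nothing but the fingers; the rest of the stack stands within 20 mm of where it was and the bystanders within 20 mm (horizontal distance between tray and pad_face below 0.035 m and height (world z) of tray between 0.072 and 0.162 m and angle between tray's own z axis and vertical below 0.12 rad and linear speed of tray below 0.03 m/s and angular speed of tray below 0.3 rad/s and contact force between tray and the fingers above 0.5 N and contact force between tray and light_pad below 0.1 N and contact force between tray and stack below 0.1 N and contact force between tray and jar below 0.1 N and contact force between tray and mountant below 0.1 N and contact force between tray and rack below 0.1 N and contact force between tray and slide_box below 0.1 N and distance of each of stack, jar, mountant, rack, slide_box from where it was at the start of the episode below 0.02 m and angle between stack's own z axis and vertical below 0.05 rad); the arm keeps its last pose, push and grip.
It fails at once if the rest of the stack is dragged more than 20 mm, or lifted or tipped up with the tray (more than about 3 degrees) (distance of stack from where it was at the start of the episode above 0.02 m or angle between stack's own z axis and vertical above 0.06 rad).
It fails at once if a bystander is shoved more than 20 mm or tipped (distance of any of jar, mountant, rack, slide_box from where it was at the start of the episode above 0.02 m or angle between any of jar, mountant, rack, slide_box's own z axis and vertical above 0.3 rad).
It also fails if it takes over 45 s, if anything falls off the work surface, if the arm or the gripper's body presses on something with over 40 N, if the wrist force passes 120 N, or if a joint passes its speed limit or range.

## Working session

There is one attempt and no reset: what is moved stays moved. The work goes in short steps, Python scripts to look and compute and a tool call to move; the robot and the scene stay as the last step left them, time stands still between calls to the robot, and variables do not carry over. Pictures are saved under pics/ and viewed, and the job is handed in when it is done.

Besides the shell and the picture viewer there is one more tool, called by a JSON object that holds its "name" and its "arguments". send_rows: Moves the arm, as the interface text tells. Its arguments: {"type":"object","properties":{"dp":{"type":"array"},"rot":{"type":"array"},"jaw":{"type":"number"},"force":{"type":"number"}},"required":["dp","rot"]}

```bash
mkdir -p pics; ls; python3 - <<'E'
from bench import r,vision,job
import cv2,numpy as np,pickle
print(r.sense())
for n in ["scene","top","wrist"]:
    s=vision.snapshot(n); pickle.dump(s,open(f"pics/{n}0.pkl","wb"))
    cv2.imwrite(f"pics/{n}0.png",s["pixels"][...,::-1])
E
```

```text
pics
{'time': 0.0, 'joint_pos': array([ 6.77000777e+01,  7.51388610e+00,  8.53325114e+01,  9.34617159e-04,
        8.72612685e+01, -4.89367327e+00]), 'qd': array([ 0.08543661, -0.02065745,  0.011256  ,  0.02624572, -0.08585635,
        0.05594208]), 'joint_efforts': array([ 5.34266001e-04, -5.69392204e+01, -5.00550950e+01, -1.98651405e-04,
        1.44200778e-02, -5.42235125e-05]), 'tool_pos': array([179.24014414, 571.98089199, 218.22621925]), 'tcp_rot': array([-1.79989885e+02,  1.07193916e-01,  7.25937149e+01]), 'ft_force': array([0.61884074, 0.2645132 , 0.0914719 ]), 'wrist_torque': array([-0.0319991 , -0.0618787 , -0.00334657]), 'finger_gap': 85.3071132074687}
```

View pics/scene0.png

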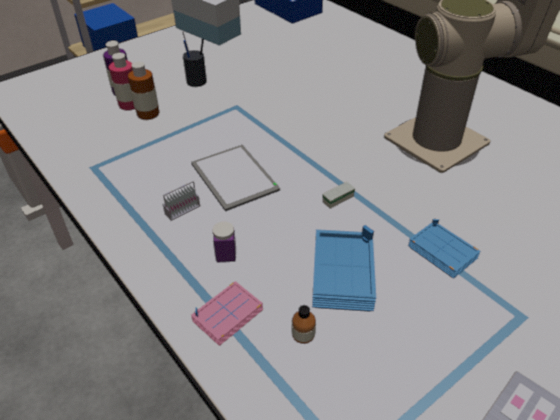

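View pics/top0.png

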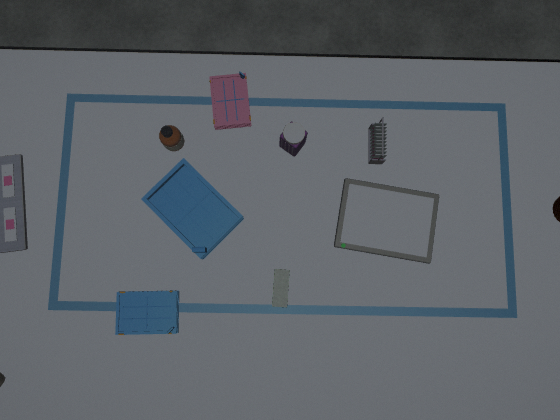

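View pics/wrist0.png

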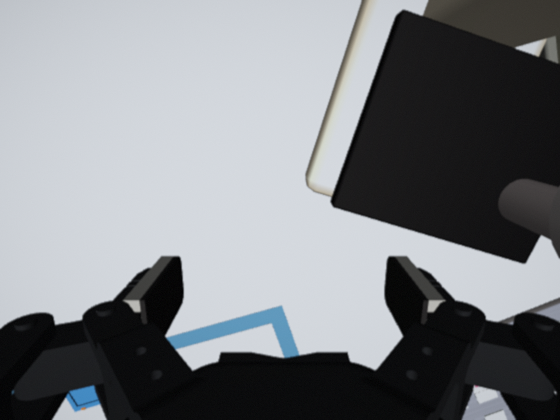

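The large blue stack is around (192,209) in the top image, with its ear near (200,250) and the pad at (387,221). The lookalikes are the small blue stack at (147,312) and the pink one at (230,100). Next I'll take metric measurements.

```bash
cat > h.py <<'E'
import numpy as np,cv2,pickle
def cloud(s,T=None):
    K=s["intrinsics"];d=s["depth"].astype(float);h,w=d.shape
    u,v=np.meshgrid(np.arange(w),np.arange(h))
    P=np.stack([(u-K[0,2])*d/K[0,0],(v-K[1,2])*d/K[1,1],d],-1)
    T=s["world_from_camera"] if T is None else T
    W=P@T[:3,:3].T+T[:3,3]; W[d<=0]=np.nan
    return W
def show(s,name,x0,x1,y0,y1,f):
    im=s["pixels"][y0:y1,x0:x1,::-1]
    cv2.imwrite(name,cv2.resize(im,None,fx=f,fy=f,interpolation=cv2.INTER_CUBIC))
E
python3 - <<'E'
from h import *
for n in ["top","scene"]:
    s=pickle.load(open(f"pics/{n}0.pkl","rb"));W=cloud(s)
    print(n,s["world_from_camera"][:3,3])
    p=s["pixels"].astype(int)
    m=(p[...,2]-p[...,0]>50)&(p[...,1]>p[...,0])
    for zl,zh in [(35,72),(68,76),(78,95)]:
        mm=m&(W[...,2]>zl)&(W[...,2]<zh)
        nl,l,st,c=cv2.connectedComponentsWithStats(mm.astype(np.uint8))
        for i in range(1,nl):
            if st[i,4]<4: continue
            q=W[l==i]
            r=cv2.minAreaRect(q[:,:2].astype(np.float32))
            print(zl,st[i],np.round(q.mean(0),1),r)
s=pickle.load(open("pics/top0.pkl","rb"));W=cloud(s)
show(s,"pics/topcrop.png",130,260,140,270,6)
# pad, white face z~12
mm=(W[...,2]>7)&(W[...,2]<18)
nl,l,st,c=cv2.connectedComponentsWithStats(mm.astype(np.uint8))
for i in range(1,nl):
    if st[i,4]>500:
        q=W[l==i];print("pad",st[i],q.mean(0),cv2.minAreaRect(q[:,:2].astype(np.float32)))
# objects
mm=(W[...,2]>20)
nl,l,st,c=cv2.connectedComponentsWithStats(mm.astype(np.uint8))
for i in range(1,nl):
    if st[i,4]>60:
        q=W[l==i];print("obj",st[i],q.min(0).round(),q.max(0).round())
s=pickle.load(open("pics/scene0.pkl","rb"))
show(s,"pics/scrop.png",290,400,210,320,6)
E
```

```text
top [ 420.21293183   26.16040207 1019.48953599]
35 [240  72   4   4   4] [872.3 106.   47.1] ((872.8140869140625, 106.55775451660156), (10.54854965209961, 1.0262715816497803), 42.78470230102539)
35 [ 142  158  100   96 4737] [561.8 204.3  46.4] ((560.7890625, 204.82803344726562), (184.68446350097656, 126.84972381591797), 46.72128677368164)
35 [196 253  10   6  36] [459.2 180.7  53.8] ((457.6560974121094, 180.93646240234375), (10.305482864379883, 18.20857810974121), 0.9540430903434753)
35 [174 299   2   5   6] [360.4 235.9  35.9] ((360.3753662109375, 235.54779052734375), (8.305575370788574, 2.2346057891845703), 3.078922986984253)
35 [167 328   6   5   9] [301.3 240.6  48.9] ((301.3092346191406, 240.3818817138672), (1.781533122062683, 13.234153747558594), 45.85253143310547)
78 [192 247  13   5  55] [469.7 182.5  81. ] ((469.729736328125, 182.7056884765625), (8.551046371459961, 25.36400032043457), 1.05084228515625)
scene [1140.03565782  725.08170178  932.18341569]
35 [288   9   2   4   4] [-172.7 -884.    46.2] ((-172.59962463378906, -884.9454345703125), (16.041284561157227, 3.445326328
[... 860 characters left out ...]
2, 619.0020141601562), (219.9170684814453, 58.271968841552734), 8.496613502502441)
pad [ 334  178  105   85 6728] [ 545.49324179 -228.85670062   12.6852177 ] ((546.9437866210938, -229.7157745361328), (220.42532348632812, 160.7268524169922), 80.95441436767578)
obj [ 209   72   42   56 1909] [751.  85.  20.] [882. 182.  49.]
obj [370 118  17  44 567] [ 678. -222.   20.] [ 766. -190.   81.]
obj [279 121  29  34 623] [691. -43.  20.] [752.  18.  93.]
obj [159 125  25  25 457] [698. 237.  20.] [746. 285.  88.]
obj [ 141  158  103  101 5149] [452.  94.  20.] [669. 314.  85.]
obj [272 269  18  38 555] [353.  -9.  24.] [432.  27.  35.]
obj [ 115  291   63   44 2654] [289. 230.  20.] [381. 362.  52.]
```

View pics/topcrop.png

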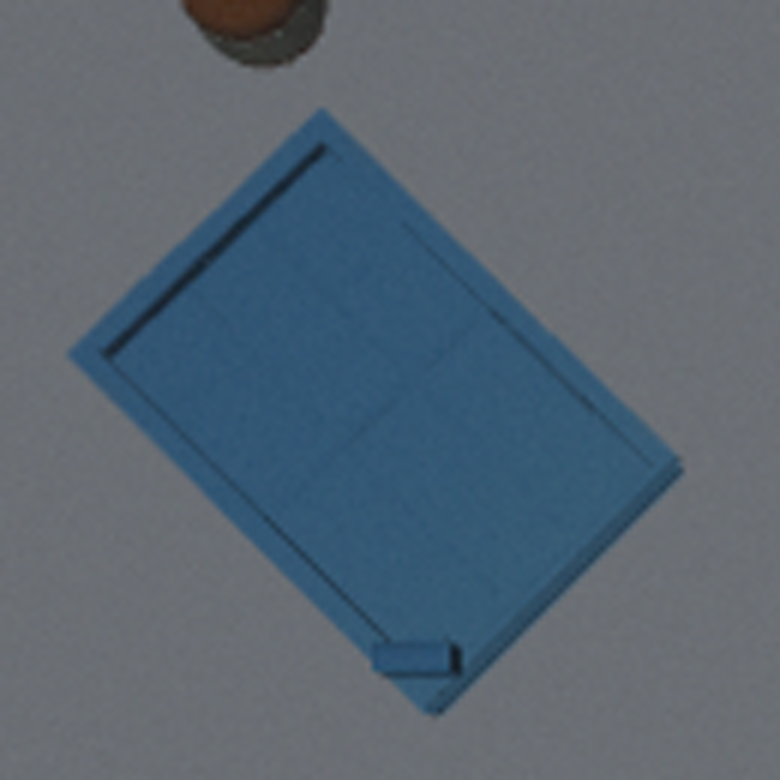

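View pics/scrop.png

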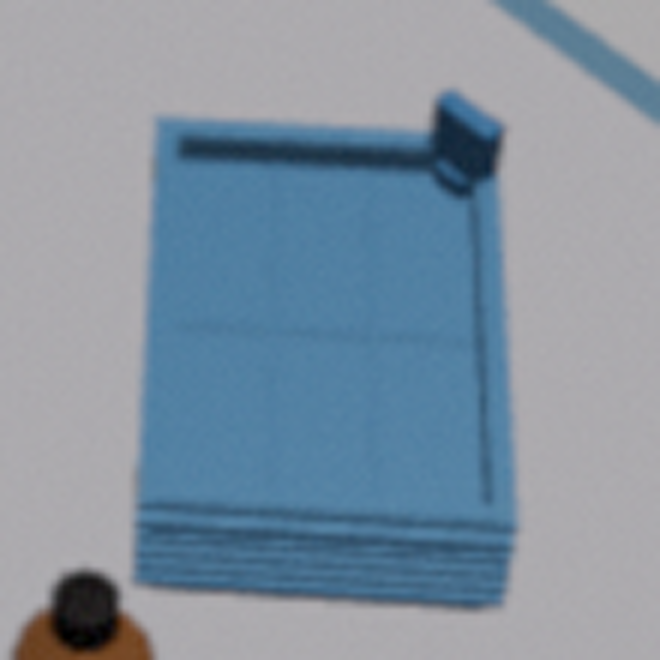

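Tray centre ≈(560.8, 204.5), yaw ≈46.7°, ear ≈(469.5, 182.2), pad centre ≈(547, −230). These match the given ear offset. I'll approach with the tool x axis at yaw ≈1.7°, a turn of −70.9°.

{"name": "send_rows", "arguments": {"dp": [[29, -39, 0], [58, -78, 0], [87, -117, 0], [116, -156, 0], [145, -195, 0]], "rot": [[0, 0, -0.1238], [0, 0, -0.2475], [0, 0, -0.3713], [0, 0, -0.495], [0, 0, -0.6188]], "jaw": 45, "force": 60}}

```text
time: 0.78
tool_pos: [325.0, 376.1, 219.1]
tcp_rot: [180.0, 0.0, 36.9]
ft_force: [1.4, 0.5, -0.3]
finger_gap: 44.7
```

{"name": "send_rows", "arguments": {"dp": [[29, -39, -10], [58, -78, -25], [87, -117, -40], [116, -156, -55], [145, -195, -69]], "rot": [[0, 0, -0.1238], [0, 0, -0.2475], [0, 0, -0.3713], [0, 0, -0.495], [0, 0, -0.6188]]}}

```text
time: 1.4
tool_pos: [470.0, 181.1, 149.6]
tcp_rot: [-180.0, 0.0, 1.4]
ft_force: [-0.1, 0.4, -0.0]
finger_gap: 44.8
```

{"name": "send_rows", "arguments": {"dp": [[0, 0, 0], [0, 0, 0]], "rot": [[0, 0, 0], [0, 0, 0]]}}

```text
time: 1.65
tool_pos: [469.2, 182.6, 150.1]
tcp_rot: [-180.0, 0.0, 1.7]
ft_force: [0.1, -0.4, 0.3]
finger_gap: 45.0
```

```bash
cat > w.py <<'E'
from bench import r,vision
from h import *
from scipy.spatial.transform import Rotation as R
import sys
def wrist(name):
    q=r.sense(); T=np.eye(4); T[:3,:3]=R.from_euler("xyz",q["tcp_rot"],degrees=True).as_matrix(); T[:3,3]=q["tool_pos"]
    s=vision.snapshot("wrist"); cv2.imwrite(f"pics/{name}.png",s["pixels"][...,::-1])
    return q,s,cloud(s,T@s["T_tool_cam"])
E
python3 - <<'E'
from w import *
q,s,W=wrist("w1"); print(q["time"],q["tool_pos"],q["tcp_rot"],q["finger_gap"],q["ft_force"])
m=(W[...,2]>76)&(W[...,2]<86)
nl,l,st,c=cv2.connectedComponentsWithStats(m.astype(np.uint8))
for i in range(1,nl):
    if st[i,4]>100: p=W[l==i];print(st[i],p.mean(0),cv2.minAreaRect(p[:,:2].astype(np.float32)))
E
```

```text
1.65 [469.2161995  182.55157174 150.11088972] [-1.79984265e+02  4.45284933e-02  1.68355998e+00] 44.96737509107356 [ 0.07457785 -0.35106899  0.25869314]
[278 192  14  40 550] [469.89661117 183.74667791  80.14217828] ((469.89715576171875, 183.121826171875), (9.208492279052734, 27.94254493713379), 1.7863847017288208)
```

View pics/w1.png

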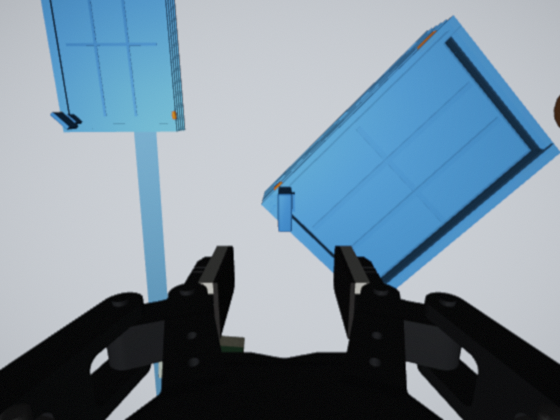

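The wrist image shows the ear at (285,210), midway between the fingers, with an orange bead at (278,186). The wrist measurement puts the ear at (469.9, 183.1), top at 80, which agrees with the estimate. Descending.

{"name": "send_rows", "arguments": {"dp": [[0.5, 0.7, -25], [0.5, 0.7, -50], [0.5, 0.7, -66], [0.5, 0.7, -75], [0.5, 0.7, -75]], "rot": [[0, 0, 0], [0, 0, 0], [0, 0, 0], [0, 0, 0], [0, 0, 0]]}}

```text
time: 2.33
tool_pos: [469.6, 183.5, 75.1]
tcp_rot: [180.0, 0.0, 1.7]
ft_force: [-0.1, 0.8, -0.3]
finger_gap: 45.1
```

```bash
python3 - <<'E'
from w import *
q,s,W=wrist("w2"); print(q["time"],q["tool_pos"],q["tcp_rot"],q["finger_gap"],q["ft_force"])
E
```

```text
2.325 [469.64448066 183.50225932  75.11215346] [1.79993760e+02 3.52687991e-02 1.72171821e+00] 45.097628428785704 [-0.07053271  0.82426401 -0.34968325]
```

View pics/w2.png

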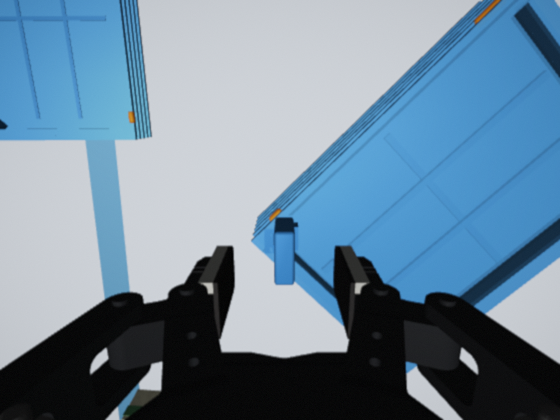

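The ear at (285,250) is centred between the fingers and the tips are clear of the rim. Closing.

{"name": "send_rows", "arguments": {"dp": [[0, 0, -1], [0, 0, -1], [0, 0, -1], [0, 0, -1], [0, 0, -1]], "rot": [[0, 0, 0], [0, 0, 0], [0, 0, 0], [0, 0, 0], [0, 0, 0]], "jaw": 0, "force": 60}}

```text
time: 3.0
tool_pos: [470.0, 183.2, 74.3]
tcp_rot: [-180.0, -0.0, 1.7]
ft_force: [-0.1, -0.0, -0.2]
finger_gap: 0.1
```

```bash
python3 - <<'E'
from w import *
q,s,W=wrist("w3"); print(q["time"],q["tool_pos"],q["tcp_rot"],q["finger_gap"],q["ft_force"])
# plan: rotation about far corner by th
c=np.array([561.0,204.8]);a=np.radians(46.7);Rz=np.array([[np.cos(a),-np.sin(a)],[np.sin(a),np.cos(a)]])
print("ear",c+Rz@[-79,51])
f=np.r_[c+Rz@[86,-58],40.];n=np.r_[c+Rz@[-86,58],40.];d=(n-f)/np.linalg.norm(n-f);ax=np.cross(d,[0,0,1])
print(f,n,ax)
p=q["tool_pos"]
for th in range(0,25,1):
    print(th,np.round(R.from_rotvec(ax*np.radians(th)).apply(p-f)+f-p,1),np.round(ax*np.radians(th),4))
E
```

```text
3.0 [469.98355152 183.20329228  74.31105618] [-1.79999329e+02 -1.36229776e-03  1.68140116e+00] 0.08089159136082077 [-0.08971756 -0.01757928 -0.21568236]
ear [469.70393948 182.28268814]
[662.1911983  227.61099269  40.        ] [459.8088017  181.98900731  40.        ] [-0.21990649  0.97552096  0.        ]
0 [0. 0. 0.] [-0.  0.  0.]
1 [0.6 0.1 3.4] [-0.0038  0.017   0.    ]
2 [1.3 0.3 6.9] [-0.0077  0.0341  0.    ]
3 [ 2.   0.5 10.3] [-0.0115  0.0511  0.    ]
4 [ 2.8  0.6 13.7] [-0.0154  0.0681  0.    ]
5 [ 3.6  0.8 17.1] [-0.0192  0.0851  0.    ]
6 [ 4.6  1.  20.4] [-0.023   0.1022  0.    ]
7 [ 5.5  1.2 23.8] [-0.0269  0.1192  0.    ]
8 [ 6.5  1.5 27.1] [-0.0307  0.1362  0.    ]
9 [ 7.6  1.7 30.4] [-0.0345  0.1532  0.    ]
10 [ 8.7  2.  33.7] [-0.0384  0.1703  0.    ]
11 [ 9.9  2.2 37. ] [-0.0422  0.1873  0.    ]
12 [11.2  2.5 40.3] [-0.0461  0.2043  0.    ]
13 [12.5  2.8 43.5] [-0.0499  0.2213  0.    ]
14 [13.8  3.1 46.7] [-0.0537  0.2384  0.    ]
15 [15.2  3.4 49.9] [-0.0576  0.2554  0.    ]
16 [16.7  3.8 53. ] [-0.0614  0.2724  0.    ]
17 [18.2  4.1 56.2] [-0.0652  0.2894  0.    ]
18 [19.8  4.5 59.3] [-0.0691  0.3065  0.    ]
19 [21.4  4.8 62.4] [-0.0729  0.3235  0.    ]
20 [23.1  5.2 65.4] [-0.0768  0.3405  0.    ]
21 [24.8  5.6 68.4] [-0.0806  0.3575  0.    ]
22 [26.6  6.  71.4] [-0.0844  0.3746  0.    ]
23 [28.4  6.4 74.4] [-0.0883  0.3916  0.    ]
24 [30.3  6.8 77.3] [-0.0921  0.4086  0.    ]
```

View pics/w3.png

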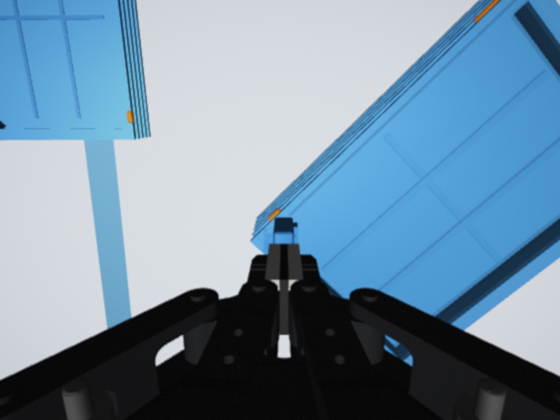

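Opening 0.1 mm: the fingers shut without the ear between them. I need to find out why before going on.

```bash
python3 - <<'E'
from w import *
q,s,W=wrist("w4"); print(q["time"],q["tool_pos"],q["finger_gap"])
print(s["T_tool_cam"].round(3), s["intrinsics"])
C=np.linalg.inv(s["T_tool_cam"])
def pr(p):
    x=C[:3,:3]@p+C[:3,3]; x=s["intrinsics"]@x; return (x[:2]/x[2]).round(1),x[2].round(1)
for p in [(0,0,0),(0,0,14),(0,11,14),(0,-11,14),(0,0,-5),(0,11,0),(0,-11,0)]: print(p,pr(np.array(p,float)))
for v,u in [(225,285),(240,285),(250,285),(260,285),(275,285),(300,285),(320,285),(335,285),(350,285)]:
    print(u,v,s["depth"][v,u],W[v,u].round(1))
show(s,"pics/w4c.png",210,360,190,340,5)
s=vision.snapshot("scene"); show(s,"pics/s4.png",290,420,160,320,5)
E
```

```text
3.05 [470.00438256 183.22784639  74.33608819] 0.27950649931161153
[[ 1.00000e+00 -0.00000e+00  1.00000e-03 -7.10000e-02]
 [-0.00000e+00  9.65000e-01  2.61000e-01 -6.69880e+01]
 [-1.00000e-03 -2.61000e-01  9.65000e-01 -1.54942e+02]
 [ 0.00000e+00  0.00000e+00  0.00000e+00  1.00000e+00]] [[337.17721084   0.         283.6208704 ]
 [  0.         337.17721084 204.74121654]
 [  0.           0.           1.        ]]
(0, 0, 0) (array([283.4, 253.5]), np.float64(167.1))
(0, 0, 14) (array([283.4, 243. ]), np.float64(180.6))
(0, 11, 14) (array([283.4, 261.9]), np.float64(183.5))
(0, -11, 14) (array([283.4, 223.5]), np.float64(177.7))
(0, 0, -5) (array([283.5, 257.7]), np.float64(162.2))
(0, 11, 0) (array([283.4, 273.7]), np.float64(169.9))
(0, -11, 0) (array([283.4, 232.5]), np.float64(164.2))
285 225 168.09021 [470.4 196.5  69.7]
285 240 158.35057 [470.4 192.9  80.8]
285 250 140.13164 [470.3 195.4  98.9]
285 260 130.85751 [470.2 195.3 108.6]
285 275 119.01861 [470.2 195.2 120.9]
285 300 117.950485 [470.4 187.2 124.1]
285 320 119.35636 [470.6 179.6 124.7]
285 335 263.22095 [474.2  83.3   1.8]
285 350 267.59912 [474.6  69.1   1.1]
```

View pics/w4c.png

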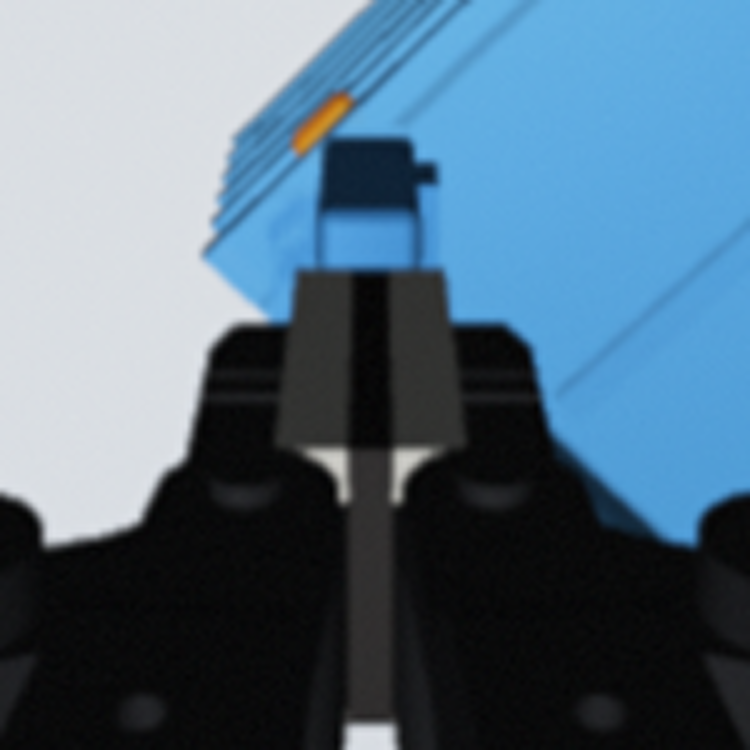

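View pics/s4.png

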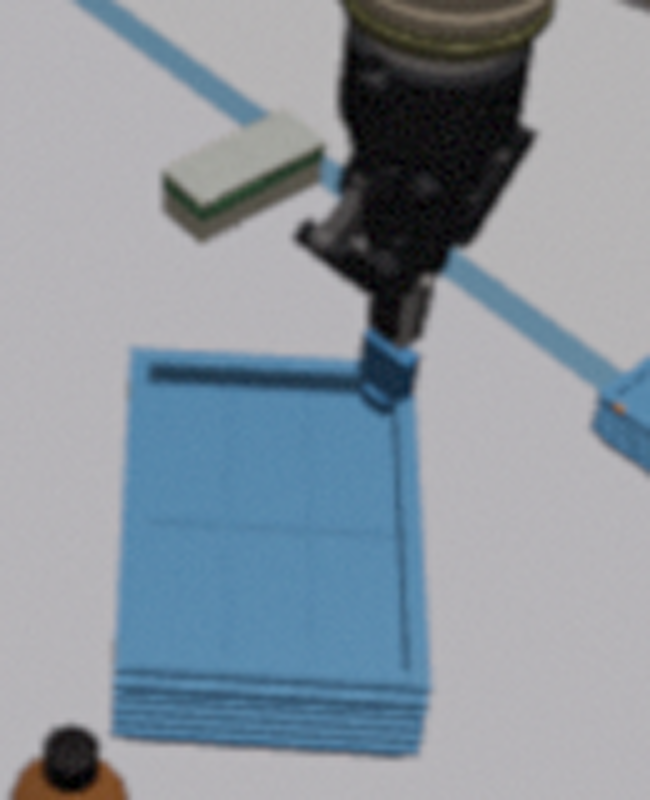

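The wrist image shows the closed pads ending just above the ear's top (crop row ~270), and the scene view agrees. The tips appear far higher than TCP+14 would put them, so I'll measure the real tip height with the scene camera too.

```bash
python3 - <<'E'
from w import *
q=r.sense();print(q["tool_pos"])
for n in ["scene"]:
    s=vision.snapshot(n);W=cloud(s)
    for u,v in [(366,226),(368,222),(370,220),(372,226),(372,222),(372,218),(374,222),(374,216),(365,230),(370,232)]:
        print(n,u,v,W[v,u].round(1),s["pixels"][v,u])
    p=s["pixels"].astype(int);m=(np.abs(W[...,0]-470)<40)&(np.abs(W[...,1]-187)<25)&(W[...,2]>70)&(W[...,2]<150)&(p.max(-1)<90)
    z=W[m][:,2];print(m.sum(),np.percentile(z,[0,1,5,20,50]).round(1)); 
    k=W[m][np.argsort(z)[:12]];print(k.round(1))
q,s,W=wrist("w5")
p=s["pixels"].astype(int)
# finger lowest in wrist view
m=(np.abs(W[...,0]-470)<20)&(np.abs(W[...,1]-185)<16)&(p.max(-1)<110)&(p[...,2]-p[...,0]<20)
z=W[m][:,2];print(m.sum(),np.percentile(z,[0,1,5,20,50]).round(1));print(W[m][np.argsort(z)[:10]].round(1))
E
```

```text
[469.94446727 183.21285071  74.25988067]
scene 366 226 [480.7 184.5  97.2] [23 31 39]
scene 368 222 [483.3 190.6 115.6] [ 8 12  7]
scene 370 220 [476.3 189.4 116.3] [37 36 37]
scene 372 226 [471.6 193.4  98.3] [51 50 50]
scene 372 222 [473.2 193.1 111.3] [61 59 58]
scene 372 218 [475.7 193.6 125.1] [47 47 46]
scene 374 222 [464.7 191.7 104.9] [51 51 50]
scene 374 216 [467.4 191.4 124.3] [90 89 88]
scene 365 230 [477.4 180.6  79.6] [25 48 70]
scene 370 232 [474.9 193.1  81.6] [ 53  97 132]
269 [ 70.2  71.1  74.3 102.6 131.5]
[[473.6 171.8  70.2]
 [474.2 187.9  70.7]
 [475.9 186.5  70.8]
 [473.4 193.1  71.3]
 [473.7 178.   72. ]
 [474.9 185.3  72.3]
 [473.2 186.7  72.3]
 [475.7 176.8  72.4]
 [469.4 195.   73.3]
 [475.3 182.4  73.4]
 [473.3 195.8  73.4]
 [474.6 191.   73.5]]
13752 [ 45.5  96.1 105.3 130.2 158. ]
[[466.4 198.4  45.5]
 [466.6 198.1  54.2]
 [464.  195.3  54.6]
 [465.  196.5  54.6]
 [467.1 198.9  54.9]
 [467.6 199.5  55. ]
 [465.5 197.2  55.2]
 [464.5 196.2  55.6]
 [466.1 198.   55.8]
 [469.4 194.9  92. ]]
```

Both cameras put the real fingertips at z≈93, about 33 mm higher than the given tool geometry implies (TCP 74 minus 14). The wrist camera still puts the ear's top at the right height, so the TCP pose itself looks right. I'll go by what I measured: open, then lower about 32 mm in checked steps.

{"name": "send_rows", "arguments": {"dp": [[0, 0, 0], [0, 0, 0], [0, 0, -6], [0, 0, -12], [0, 0, -16]], "rot": [[0, 0, 0], [0, 0, 0], [0, 0, 0], [0, 0, 0], [0, 0, 0]], "jaw": 40}}

```text
time: 3.88
tool_pos: [469.5, 183.1, 57.5]
tcp_rot: [180.0, 0.1, 1.7]
ft_force: [0.7, -0.6, -0.0]
finger_gap: 40.1
```

```bash
python3 - <<'E'
from w import *
q,s,W=wrist("w6");print(q["tool_pos"],q["finger_gap"],q["ft_force"])
s=vision.snapshot("scene"); show(s,"pics/s6.png",290,420,160,320,5)
W=cloud(s)
E
```

```text
[469.53013776 183.11677635  57.47104773] 40.08654534526403 [ 0.65471611 -0.59557848 -0.01545197]
```

View pics/s6.png

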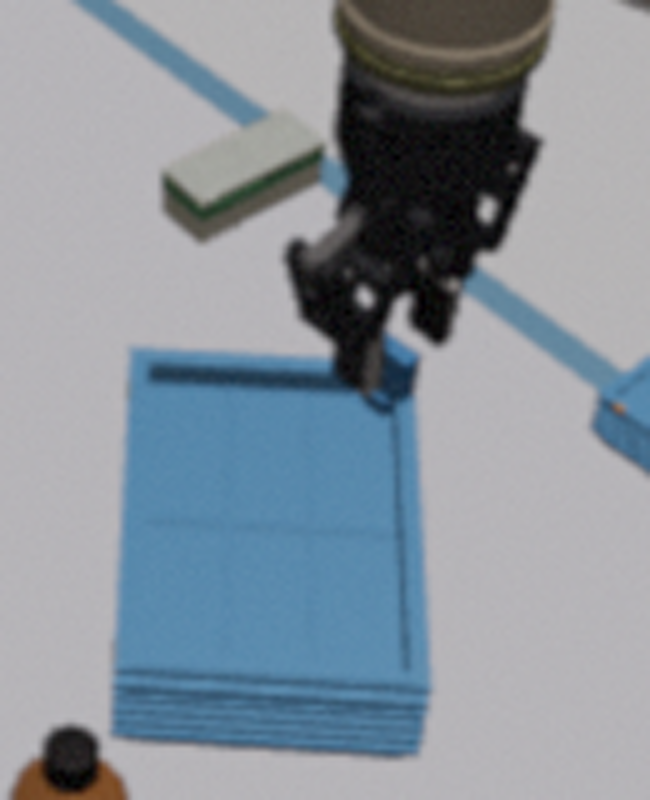

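View pics/w6.png

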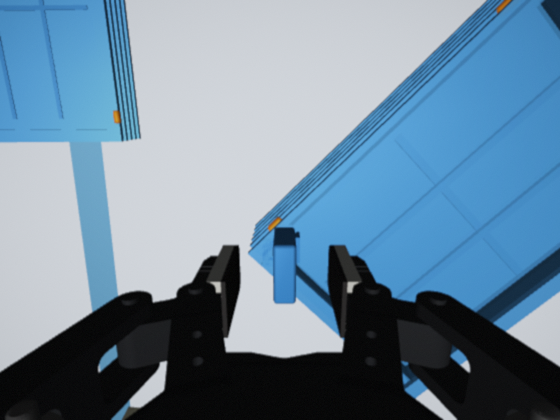

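The ear is between the fingers at (285,275), with the tips partly beside it. Lowering 16 mm more in slow steps.

{"name": "send_rows", "arguments": {"dp": [[0, 0, -6], [0, 0, -11], [0, 0, -16], [0, 0, -16]], "rot": [[0, 0, 0], [0, 0, 0], [0, 0, 0], [0, 0, 0]]}}

```text
time: 4.47
tool_pos: [469.5, 183.1, 41.6]
tcp_rot: [180.0, 0.1, 1.7]
ft_force: [-0.3, -0.2, -0.4]
finger_gap: 40.2
```

```bash
python3 - <<'E'
from w import *
q,s,W=wrist("w7");print(q["tool_pos"],q["finger_gap"],q["ft_force"])
for u,v in [(238,248),(238,252),(238,256),(234,265),(335,250),(335,256),(285,250),(285,290)]: print(u,v,W[v,u].round(1),s["pixels"][v,u])
s=vision.snapshot("scene"); show(s,"pics/s7.png",290,420,160,320,5)
E
```

```text
[469.48038532 183.08710042  41.64769343] 40.17714018375486 [-0.3297667  -0.15483041 -0.40779301]
238 248 [449.2 192.4  58.6] [46 48 50]
238 252 [449.4 190.9  59.5] [35 37 37]
238 256 [449.4 189.1  59.7] [19 19 20]
234 265 [449.4 190.6  72. ] [6 6 6]
335 250 [490.7 195.7  65.6] [22 23 23]
335 256 [489.7 195.8  72.2] [6 6 7]
285 250 [469.7 196.8  69.8] [14 32 51]
285 290 [470.1 184.7  80.2] [ 61 135 198]
```

View pics/s7.png

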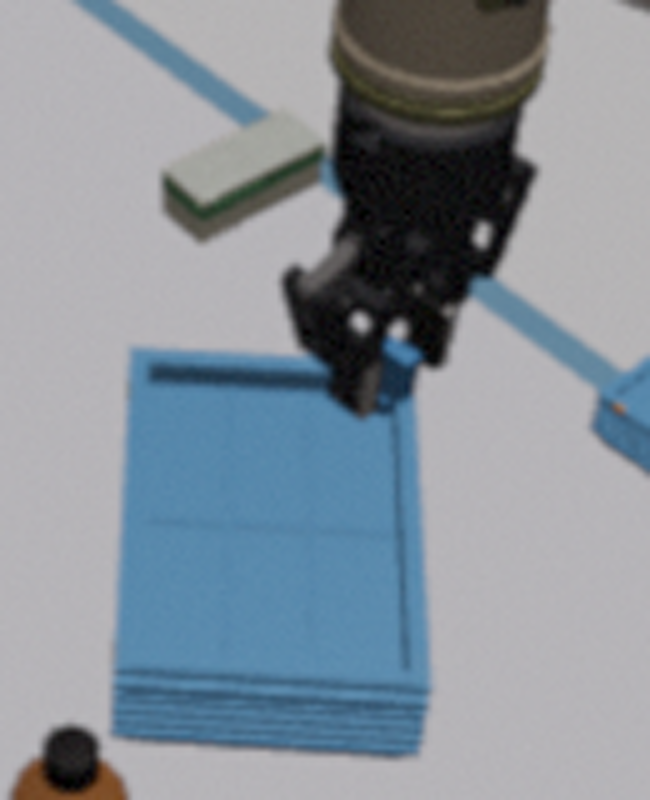

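View pics/w7.png

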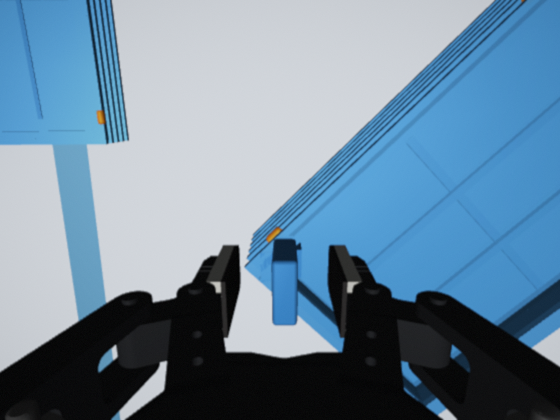

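Tips are at z≈60–62, beside the ear (top at 80) and above the rim (56). Closing.

{"name": "send_rows", "arguments": {"dp": [[0, 0, 0], [0, 0, 0], [0, 0, 0], [0, 0, 0], [0, 0, 0]], "rot": [[0, 0, 0], [0, 0, 0], [0, 0, 0], [0, 0, 0], [0, 0, 0]], "jaw": 0, "force": 60}}

```text
time: 5.2
tool_pos: [470.8, 183.8, 44.3]
tcp_rot: [-179.9, -0.1, 1.7]
ft_force: [-6.1, -1.0, 14.8]
finger_gap: 9.2
```

```bash
python3 - <<'E'
from w import *
q,s,W=wrist("w8");print(q["tool_pos"],q["tcp_rot"],q["finger_gap"],q["ft_force"],q["wrist_torque"])
c=np.array([561.0,204.8]);a=np.radians(46.7);Rz=np.array([[np.cos(a),-np.sin(a)],[np.sin(a),np.cos(a)]])
f=np.r_[c+Rz@[86,-58],40.];n=np.r_[c+Rz@[-86,58],40.];d=(n-f)/np.linalg.norm(n-f);ax=np.cross(d,[0,0,1])
p=q["tool_pos"]
for th in range(1,25):
    print(th,np.round(R.from_rotvec(ax*np.radians(th)).apply(p-f)+f-p,1),np.round(ax*np.radians(th),4))
E
```

```text
[470.82060208 183.84787167  44.34615269] [-1.79947563e+02 -9.64224203e-02  1.69752075e+00] 9.166468110847784 [-6.10226911 -0.96189892 14.84336281] [-0.03694677  1.08790719  0.0774672 ]
1 [0.1 0.  3.4] [-0.0038  0.017   0.    ]
2 [0.3 0.1 6.8] [-0.0077  0.0341  0.    ]
3 [ 0.5  0.1 10.3] [-0.0115  0.0511  0.    ]
4 [ 0.8  0.2 13.7] [-0.0154  0.0681  0.    ]
5 [ 1.1  0.2 17.1] [-0.0192  0.0851  0.    ]
6 [ 1.5  0.3 20.5] [-0.023   0.1022  0.    ]
7 [ 1.9  0.4 23.9] [-0.0269  0.1192  0.    ]
8 [ 2.5  0.6 27.3] [-0.0307  0.1362  0.    ]
9 [ 3.   0.7 30.7] [-0.0345  0.1532  0.    ]
10 [ 3.6  0.8 34. ] [-0.0384  0.1703  0.    ]
11 [ 4.3  1.  37.4] [-0.0422  0.1873  0.    ]
12 [ 5.1  1.1 40.7] [-0.0461  0.2043  0.    ]
13 [ 5.9  1.3 44. ] [-0.0499  0.2213  0.    ]
14 [ 6.7  1.5 47.4] [-0.0537  0.2384  0.    ]
15 [ 7.6  1.7 50.7] [-0.0576  0.2554  0.    ]
16 [ 8.6  1.9 53.9] [-0.0614  0.2724  0.    ]
17 [ 9.6  2.2 57.2] [-0.0652  0.2894  0.    ]
18 [10.7  2.4 60.5] [-0.0691  0.3065  0.    ]
19 [11.8  2.7 63.7] [-0.0729  0.3235  0.    ]
20 [13.   2.9 66.9] [-0.0768  0.3405  0.    ]
21 [14.2  3.2 70.1] [-0.0806  0.3575  0.    ]
22 [15.5  3.5 73.2] [-0.0844  0.3746  0.    ]
23 [16.9  3.8 76.4] [-0.0883  0.3916  0.    ]
24 [18.3  4.1 79.5] [-0.0921  0.4086  0.    ]
```

View pics/w8.png

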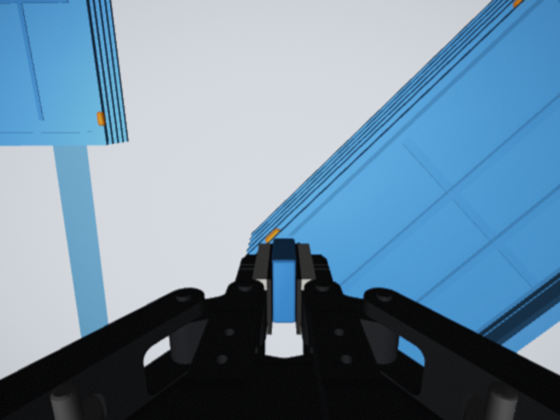

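The ear is gripped (opening 9.2 mm). The tips press on the rim with about 15 N, so I'll relieve that first by commanding the pose the arm actually reached.

{"name": "send_rows", "arguments": {"dp": [[0.7, 0.4, 1.4], [1.3, 0.7, 2.7], [1.3, 0.7, 2.7]], "rot": [[0, 0, 0], [0, 0, 0], [0, 0, 0]], "force": 70}}

```text
time: 5.62
tool_pos: [470.9, 183.7, 44.7]
tcp_rot: [180.0, 0.0, 1.7]
ft_force: [-1.9, -1.5, 0.3]
finger_gap: 9.0
```

{"name": "send_rows", "arguments": {"dp": [[0.1, 0, 2.7], [0.2, 0.1, 5.5], [0.4, 0.1, 8.2], [0.6, 0.2, 11], [0.8, 0.2, 13.7]], "rot": [[-0.0031, 0.0136, 0], [-0.0061, 0.0272, 0], [-0.0092, 0.0409, 0], [-0.0123, 0.0545, 0], [-0.0154, 0.0681, 0]]}}

```text
time: 6.25
tool_pos: [472.1, 184.1, 58.8]
tcp_rot: [179.2, 4.0, 1.7]
ft_force: [-0.7, -0.8, -3.9]
finger_gap: 8.2
```

```bash
python3 - <<'E'
from w import *
q=r.sense();print(q["tool_pos"],q["tcp_rot"],q["finger_gap"],q["ft_force"],q["wrist_torque"])
s=vision.snapshot("scene"); show(s,"pics/s9.png",290,420,160,320,5)
E
```

```text
[472.14467213 184.06285824  58.80161052] [179.21502946   3.98039334   1.65082595] 8.239181140421438 [-0.67953774 -0.78599929 -3.85335479] [-0.35605511  0.21000225  0.05076585]
```

View pics/s9.png

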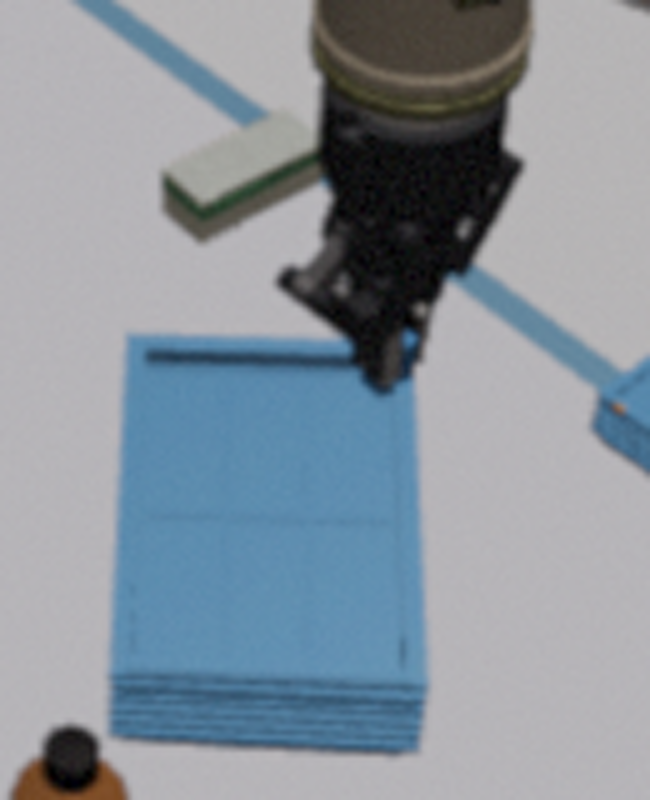

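The tray is lifting at the ear with −3.9 N, close to the ~3 N I expected, and the stack has not moved. Continuing to 8°.

{"name": "send_rows", "arguments": {"dp": [[0.3, 0.1, 2.7], [0.6, 0.1, 5.5], [0.9, 0.2, 8.2], [1.3, 0.3, 10.9], [1.7, 0.4, 13.6]], "rot": [[-0.0031, 0.0136, 0], [-0.0061, 0.0272, 0], [-0.0092, 0.0409, 0], [-0.0123, 0.0545, 0], [-0.0154, 0.0681, 0]]}}

```text
time: 6.92
tool_pos: [473.8, 184.6, 72.5]
tcp_rot: [178.5, 7.9, 1.6]
ft_force: [-1.8, 1.9, -2.4]
finger_gap: 8.3
```

```bash
cat > look.py <<'E'
from w import *
import sys
def go(n):
    q=r.sense();print(q["time"],q["tool_pos"],q["tcp_rot"],q["finger_gap"],q["ft_force"],q["wrist_torque"])
    s=vision.snapshot("scene"); show(s,f"pics/{n}.png",290,420,160,320,5)
    W=cloud(s);p=s["pixels"].astype(int)
    m=(p[...,2]-p[...,0]>40)&(p[...,1]>p[...,0])&(W[...,2]>30)&(W[...,2]<200)&(W[...,0]>430)&(W[...,1]>60)&(W[...,1]<340)
    return s,W,m
def plane(W,m,c=(540,212),r=45,az=None):
    # fit plane to tray floor near middle
    k=m&(np.hypot(W[...,0]-c[0],W[...,1]-c[1])<r);P=W[k]
    for _ in range(5):
        A=np.c_[P[:,:2]-c,np.ones(len(P))];co=np.linalg.lstsq(A,P[:,2],rcond=None)[0]
        e=np.abs(P[:,2]-A@co);P=P[e<max(2,2*np.median(e))]
    n=np.array([-co[0],-co[1],1]);n/=np.linalg.norm(n)
    return co,n,np.degrees(np.arccos(n[2]))
E
python3 - <<'E'
from look import *
s,W,m=go("s10");co,n,t=plane(W,m);print(co,n,t)
f=(662.2,227.6); print("floor-3 at far corner", co[0]*(f[0]-540)+co[1]*(f[1]-212)+co[2]-3)
E
```

```text
6.925 [473.80725003 184.62831514  72.47763127] [178.45205279   7.90167775   1.58186081] 8.286273285744693 [-1.80271097  1.86326831 -2.36547292] [0.21665002 0.46130861 0.18677277]
[-1.44057451e-01 -3.39851052e-02  6.10311611e+01] [0.14250494 0.03361885 0.98922299] 8.419332712724202
floor-3 at far corner 39.89717300995025
```

View pics/s10.png

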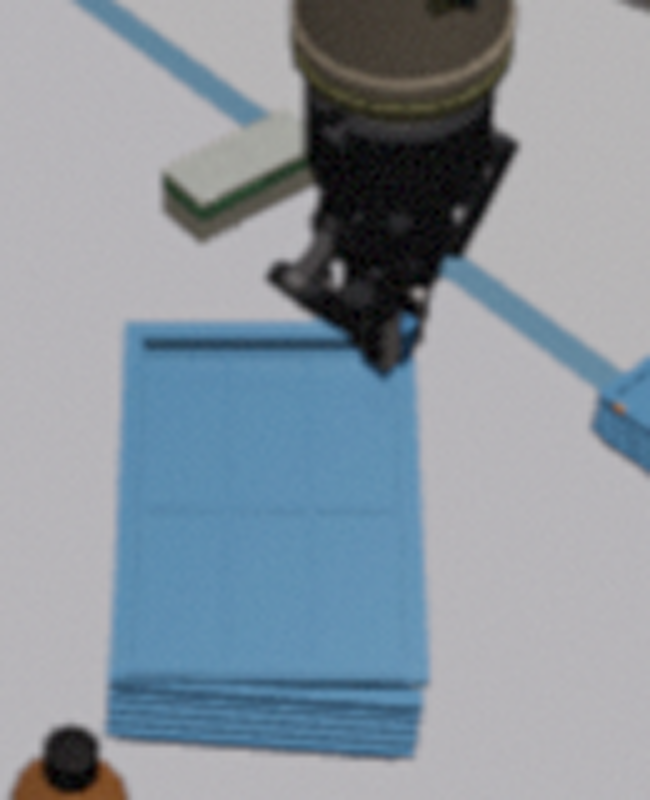

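Tilt is 8.4° with the far corner fitted at z≈39.9 (on its seat). Now to 12°.

{"name": "send_rows", "arguments": {"dp": [[0.5, 0.1, 2.7], [1, 0.2, 5.4], [1.5, 0.3, 8.1], [2, 0.4, 10.7], [2.6, 0.5, 13.4]], "rot": [[-0.0031, 0.0136, 0], [-0.0061, 0.0272, 0], [-0.0092, 0.0409, 0], [-0.0123, 0.0545, 0], [-0.0154, 0.0681, 0]]}}

```text
time: 7.6
tool_pos: [476.3, 185.0, 85.9]
tcp_rot: [177.7, 11.8, 1.4]
ft_force: [-2.1, 1.1, -0.6]
finger_gap: 8.8
```

```bash
python3 - <<'E'
from look import *
s,W,m=go("s11");co,n,t=plane(W,m);print(co,n,t)
f=(662.2,227.6); print("floor-3 at far corner", co[0]*(f[0]-540)+co[1]*(f[1]-212)+co[2]-3)
E
```

```text
7.6 [476.34538503 185.03822166  85.85296036] [177.65346316  11.83863297   1.44391726] 8.785138248567112 [-2.06741823  1.11068023 -0.57025163] [0.2423394  0.42732479 0.18099441]
[-2.11326365e-01 -4.72983498e-02  6.98763135e+01] [0.20653893 0.04622684 0.97734577] 12.218998528470367
floor-3 at far corner 40.3143774864338
```

View pics/s11.png

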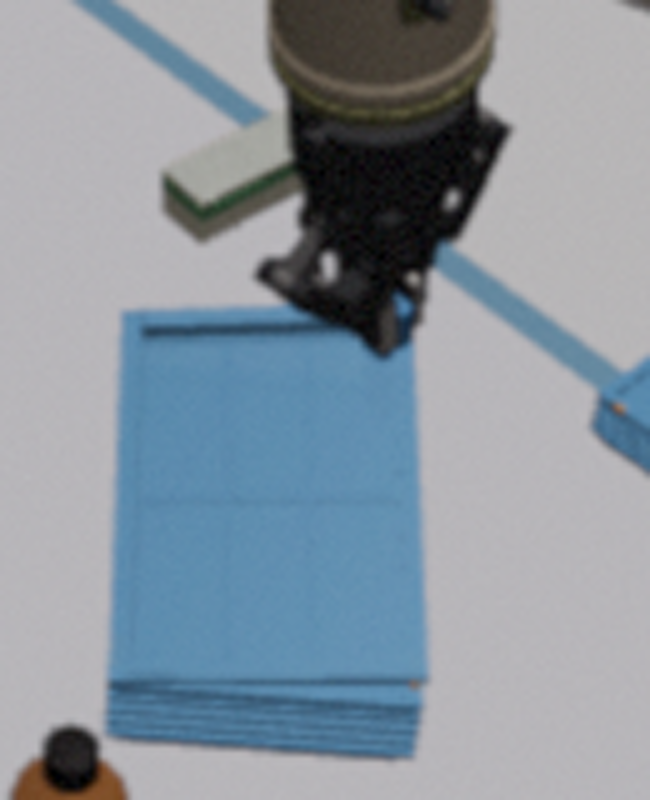

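Tilt is 12.2°, and the near-side strong bead has let go (orange at (415,683)). The stack shows a shift of about 1 px, probably from wall contact given the −2 N in x, so I'll continue to 16° while letting the tray ease back in x.

{"name": "send_rows", "arguments": {"dp": [[0, 0, 2.7], [0.3, 0, 5.4], [0.7, 0.1, 8], [1.1, 0.2, 10.7], [1.5, 0.3, 13.3]], "rot": [[-0.0031, 0.0136, 0], [-0.0061, 0.0272, 0], [-0.0092, 0.0409, 0], [-0.0123, 0.0545, 0], [-0.0154, 0.0681, 0]]}}

```text
time: 8.28
tool_pos: [478.0, 185.3, 99.2]
tcp_rot: [176.8, 15.7, 1.2]
ft_force: [0.2, 0.8, -1.0]
finger_gap: 8.3
```

```bash
python3 - <<'E'
from look import *
s,W,m=go("s12");co,n,t=plane(W,m);print(co,n,t)
f=(662.2,227.6); print("floor-3 at far corner", co[0]*(f[0]-540)+co[1]*(f[1]-212)+co[2]-3)
E
```

```text
8.275 [478.02735707 185.25699146  99.20820884] [176.83401539  15.73623523   1.23726238] 8.287228706679935 [ 0.18516466  0.79337325 -1.00201233] [-0.00450194 -0.09951661 -0.00897162]
[-2.88978529e-01 -6.07770021e-02  7.87513692e+01] [0.27714712 0.05828866 0.95905782] 16.451901298006568
floor-3 at far corner 39.49007174168142
```

View pics/s12.png

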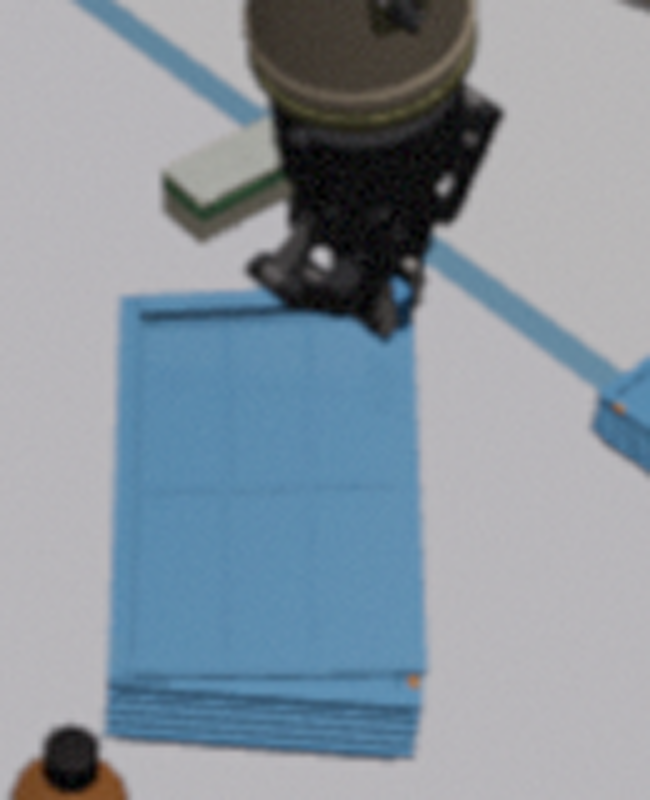

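Lateral force is gone and the stack is flat. Continuing the pivot to 20° so the last strong bead releases by leverage.

{"name": "send_rows", "arguments": {"dp": [[0.6, 0.1, 2.6], [1.2, 0.3, 5.2], [1.8, 0.4, 7.8], [2.4, 0.5, 10.4], [3, 0.7, 13]], "rot": [[-0.0031, 0.0136, 0], [-0.0061, 0.0272, 0], [-0.0092, 0.0409, 0], [-0.0123, 0.0545, 0], [-0.0154, 0.0681, 0]]}}

```text
time: 8.95
tool_pos: [480.9, 186.1, 112.2]
tcp_rot: [176.0, 19.7, 1.0]
ft_force: [0.2, -0.5, -1.7]
finger_gap: 8.8
```

{"name": "send_rows", "arguments": {"dp": [[0.5, 0.1, 3], [1, 0.3, 6], [1.6, 0.4, 9], [2.2, 0.5, 12], [2.8, 0.7, 15]], "rot": [[-0.0031, 0.0136, 0], [-0.0061, 0.0272, 0], [-0.0092, 0.0409, 0], [-0.0123, 0.0545, 0], [-0.0154, 0.0681, 0]]}}

```text
time: 9.57
tool_pos: [483.7, 186.7, 127.2]
tcp_rot: [175.1, 23.6, 0.7]
ft_force: [-0.2, 0.7, -1.2]
finger_gap: 8.9
```

```bash
python3 - <<'E'
from look import *
s,W,m=go("s13");co,n,t=plane(W,m);print(co,n,t)
f=(662.2,227.6); print("floor-3 at far corner", co[0]*(f[0]-540)+co[1]*(f[1]-212)+co[2]-3)
E
```

```text
9.575 [483.72095094 186.74656621 127.17946168] [175.10661565  23.5820881    0.66125436] 8.899399647172451 [-0.1792856   0.72194041 -1.21864867] [ 0.04891447 -0.21287819  0.02077485]
[-0.44130455 -0.1009916  98.66930863] [0.40202594 0.09200277 0.91099431] 24.356878401817138
floor-3 at far corner 40.166423163457786
```

View pics/s13.png

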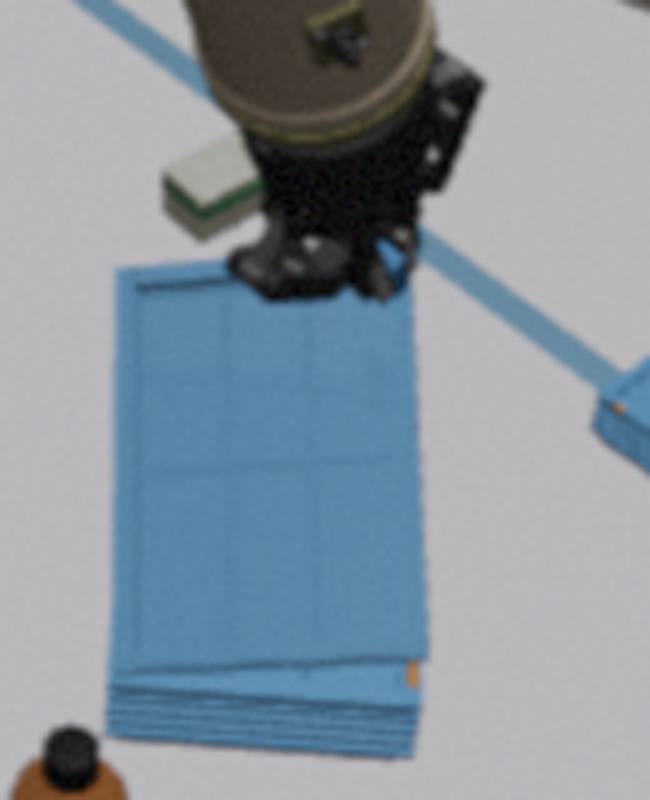

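Force is about the tray's own weight, so the beads look released. Lifting straight up, slowly at first.

{"name": "send_rows", "arguments": {"dp": [[0, 0, 2], [0, 0, 4.5], [0, 0, 8], [0, 0, 13], [0, 0, 20]], "rot": [[0, 0, 0], [0, 0, 0], [0, 0, 0], [0, 0, 0], [0, 0, 0]]}}

```text
time: 10.25
tool_pos: [483.6, 186.7, 147.4]
tcp_rot: [175.1, 23.5, 0.7]
ft_force: [0.0, 0.1, -1.2]
finger_gap: 7.9
```

```bash
python3 - <<'E'
from look import *
s,W,m=go("s14");co,n,t=plane(W,m,c=(545,212));print(co,n,t)
f=(660.2,227.6); print("floor-3 at far corner", co[0]*(f[0]-545)+co[1]*(f[1]-212)+co[2]-3)
E
```

```text
10.25 [483.57234541 186.71831928 147.39169463] [175.11613446  23.53699011   0.66516277] 7.910788969264332 [ 0.01564146  0.09434513 -1.16398964] [-0.00849561 -0.16040918  0.02431193]
[-4.32673830e-01 -9.86529428e-02  1.16652062e+02] [0.39548008 0.09017248 0.91403743] 23.930602263185776
floor-3 at far corner 62.26905103771999
```

View pics/s14.png

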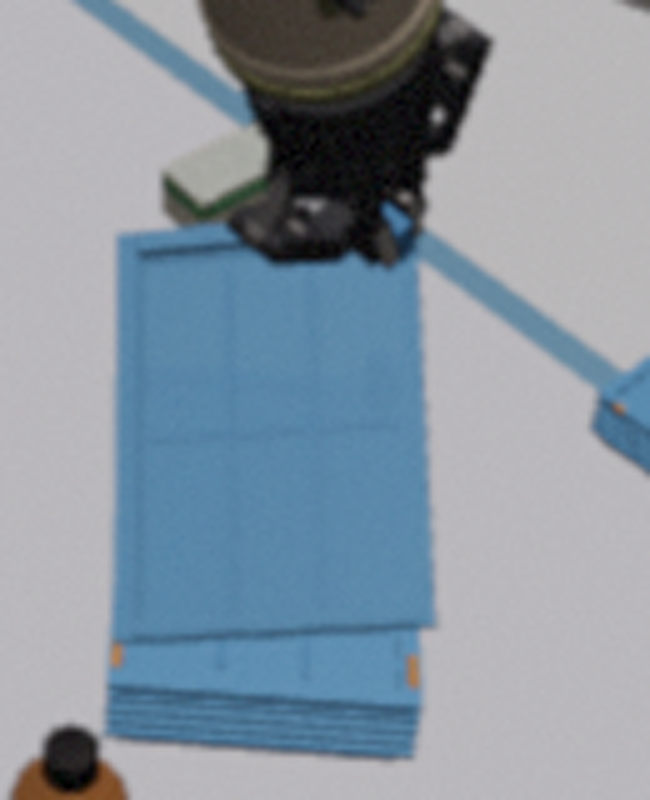

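Clear of the stack: both strong beads are visible at (117,655) and (412,672), and the far corner is 22 mm up. I'll raise further, level, then carry.

{"name": "send_rows", "arguments": {"dp": [[0, 0, 8], [0, 0, 18], [0, 0, 30], [0, 0, 42], [0, 0, 50]], "rot": [[0, 0, 0], [0, 0, 0], [0, 0, 0], [0, 0, 0], [0, 0, 0]]}}

```text
time: 10.92
tool_pos: [484.0, 186.8, 198.2]
tcp_rot: [175.1, 23.5, 0.7]
ft_force: [-0.2, 0.3, -1.3]
finger_gap: 8.8
```

{"name": "send_rows", "arguments": {"dp": [[0, 0, 0], [0, 0, 0], [0, 0, 0], [0, 0, 0], [0, 0, 0]], "rot": [[0.0115, -0.0509, 0], [0.023, -0.1018, 0], [0.0345, -0.1526, 0], [0.046, -0.2035, 0], [0.046, -0.2035, 0]]}}

```text
time: 11.55
tool_pos: [483.3, 186.7, 197.8]
tcp_rot: [177.7, 11.8, 1.5]
ft_force: [0.4, -0.5, -2.5]
finger_gap: 8.7
```

{"name": "send_rows", "arguments": {"dp": [[0, 0, 0], [0, 0, 0], [0, 0, 0], [0, 0, 0], [0, 0, 0]], "rot": [[0.0115, -0.0509, 0], [0.023, -0.1018, 0], [0.0345, -0.1526, 0], [0.046, -0.2035, 0], [0.046, -0.2035, 0]]}}

```text
time: 12.18
tool_pos: [483.2, 186.7, 197.2]
tcp_rot: [180.0, 0.1, 1.7]
ft_force: [-0.3, 0.1, -1.0]
finger_gap: 8.7
```

```bash
python3 - <<'E'
from look import *
s,W,m=go("s15")
q=r.sense()
cv2.imwrite("pics/s15f.png",s["pixels"][...,::-1])
mm=m&(W[...,2]>120);co,n,t=plane(W,mm,c=(570,200),r=60);print(co,n,t)
E
```

```text
12.175 [483.1979736  186.67307963 197.18962803] [1.79970008e+02 1.47908439e-01 1.68798598e+00] 8.65530121599397 [-0.2839445   0.10777058 -1.04528577] [ 0.00733262  0.04276123 -0.03167174]
[-3.00193927e-03 -2.27606855e-03  1.95778645e+02] [0.00300192 0.00227605 0.9999929 ] 0.2158461608580781
```

View pics/s15f.png

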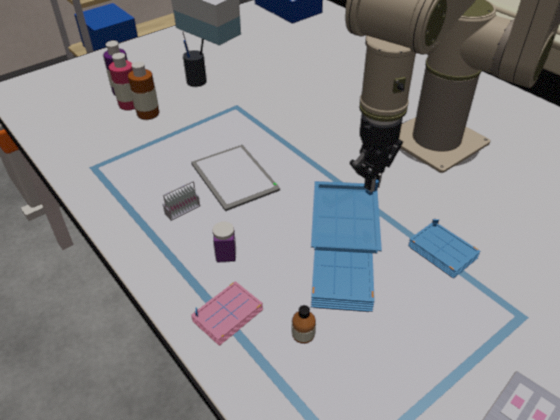

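Tray is level within 0.2° over the stack. Carrying to the pad at z≈197.

{"name": "send_rows", "arguments": {"dp": [[-1, -12, 0], [-2, -35, 0], [-4, -65, 0], [-6, -97, 0], [-8, -129, 0]], "rot": [[0, 0, 0], [0, 0, 0], [0, 0, 0], [0, 0, 0], [0, 0, 0]]}}

```text
time: 12.85
tool_pos: [475.5, 56.0, 196.9]
tcp_rot: [180.0, 0.2, 1.7]
ft_force: [-0.6, 0.2, -1.2]
finger_gap: 8.7
```

{"name": "send_rows", "arguments": {"dp": [[-2, -32, 0], [-4, -64, 0], [-6, -96, 0], [-8, -128, 0], [-9, -160, 0]], "rot": [[0, 0, 0], [0, 0, 0], [0, 0, 0], [0, 0, 0], [0, 0, 0]]}}

```text
time: 13.48
tool_pos: [466.2, -104.0, 196.9]
tcp_rot: [180.0, 0.2, 1.7]
ft_force: [-0.0, 0.2, -0.1]
finger_gap: 8.5
```

{"name": "send_rows", "arguments": {"dp": [[-2, -32, 0], [-4, -64, 0], [-6, -96, 0], [-8, -130, 0], [-9, -149, 0]], "rot": [[0, 0, 0], [0, 0, 0], [0, 0, 0], [0, 0, 0], [0, 0, 0]]}}

```text
time: 14.1
tool_pos: [457.0, -253.2, 196.8]
tcp_rot: [-180.0, 0.2, 1.6]
ft_force: [0.6, -0.5, -0.9]
finger_gap: 8.6
```

{"name": "send_rows", "arguments": {"dp": [[0, 0, -15], [0, 0, -40], [0, 0, -65], [0, 0, -78], [0, 0, -78]], "rot": [[0, 0, 0], [0, 0, 0], [0, 0, 0], [0, 0, 0], [0, 0, 0]]}}

```text
time: 14.72
tool_pos: [456.9, -250.0, 117.5]
tcp_rot: [-179.9, 0.2, 1.7]
ft_force: [0.1, -0.3, -0.3]
finger_gap: 8.5
```

{"name": "send_rows", "arguments": {"dp": [[0, 0, 0], [0, 0, 0], [0, 0, 0], [0, 0, 0], [0, 0, 0]], "rot": [[0, 0, 0], [0, 0, 0], [0, 0, 0], [0, 0, 0], [0, 0, 0]]}}

```text
time: 15.35
tool_pos: [457.7, -251.3, 119.1]
tcp_rot: [180.0, 0.1, 1.7]
ft_force: [-0.0, -0.3, -1.4]
finger_gap: 8.6
```

```bash
python3 - <<'E'
from look import *
q=r.sense();print(q["time"],q["tool_pos"],q["tcp_rot"],q["finger_gap"],q["ft_force"])
for nm in ["top","scene"]:
    s=vision.snapshot(nm);W=cloud(s);p=s["pixels"].astype(int)
    cv2.imwrite(f"pics/{nm}20.png",s["pixels"][...,::-1])
    b=(p[...,2]-p[...,0]>30)&(p[...,1]>p[...,0])
    t=b&(W[...,2]>95)&(W[...,2]<150)&(W[...,1]<-80)
    P=W[t];rc=cv2.minAreaRect(P[:,:2].astype(np.float32));print(nm,"tray",rc)
    co,n,a=plane(W,t,c=(550,-230),r=40);print(co[2]-3,a)
    k=b&(W[...,2]>30)&(W[...,2]<65)&(W[...,1]>80)&(W[...,1]<340)&(W[...,0]>430)
    nl,l,st,_=cv2.connectedComponentsWithStats(k.astype(np.uint8));i=1+np.argmax(st[1:,4]);P=W[l==i]
    print("stack",cv2.minAreaRect(P[:,:2].astype(np.float32)),plane(W,l==i,c=(560,205),r=50))
    s0=pickle.load(open(f"pics/{nm}0.pkl","rb"));W0=cloud(s0)
    for o,(x,y) in dict(jar=(722,-15),mount=(722,261),rack=(722,-206),box=(392,9)).items():
        f=lambda V:[np.nanmean(V[(np.abs(V[...,0]-x)<60)&(np.abs(V[...,1]-y)<50)&(V[...,2]>20)&(V[...,2]<97)],axis=0).round(1)]
        print(o,f(W0),f(W))
E
```

```text
15.35 [ 457.67539444 -251.33423382  119.10192742] [1.79973951e+02 8.66567863e-02 1.67688866e+00] 8.636022419798678 [-0.01563666 -0.34492403 -1.40691335]
top tray ((552.2758178710938, -226.50796508789062), (173.64373779296875, 129.6968536376953), 46.337013244628906)
115.18002035194712 0.37278900091018474
stack ((563.120361328125, 204.5601806640625), (185.41470336914062, 128.1474151611328), 46.02735900878906) (array([-6.07359292e-05,  1.45190759e-03,  4.00326980e+01]), array([ 6.07358651e-05, -1.45190606e-03,  9.99998944e-01]), np.float64(0.0832608724531417))
jar [array([715.8, -11.9,  75.7])] [array([715.9, -11.7,  75.8])]
mount [array([714. , 255.5,  59. ])] [array([713.2, 254.8,  58.8])]
rack [array([ 718.3, -204.3,   50.4])] [array([ 718. , -204.4,   50.4])]
box [array([391.7,   9.5,  30.1])] [array([391.6,   9.6,  30.2])]
scene tray ((453.5691223144531, -410.7261657714844), (613.7584228515625, 162.3726043701172), 61.686100006103516)
115.0503445755522 0.9274775532427393
stack ((562.2449340820312, 203.12698364257812), (189.67425537109375, 127.96345520019531), 46.031166076660156) (array([ 6.35673890e-03, -8.20457062e-04,  3.95790750e+01]), array([-6.35660833e-03,  8.20440210e-04,  9.99979460e-01]), np.float64(0.3672304329723642))
jar [array([729.1,  -2.3,  66.5])] [array([729.1,  -2.3,  66.4])]
mount [array([724.2, 265.5,  53.9])] [array([723.8, 265. ,  53.5])]
rack [array([ 724. , -204.7,   45.9])] [array([ 724.1, -204.6,   45.6])]
box [array([395.1,  11.1,  28.8])] [array([395.4,  10.9,  28.7])]
```

View pics/top20.png

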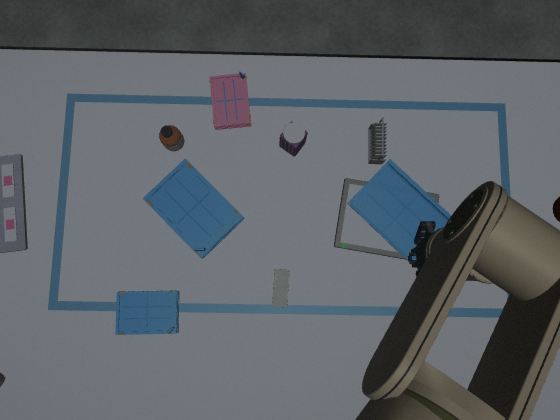

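View pics/scene20.png

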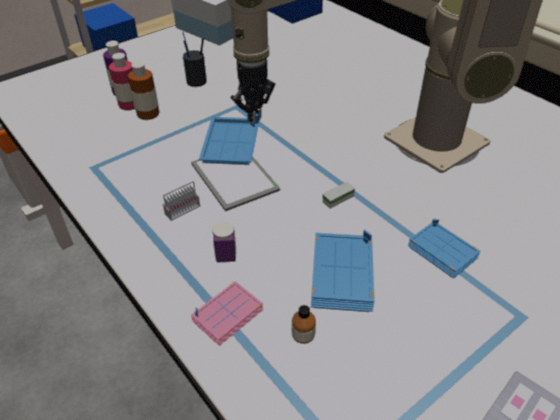

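The tray centre is about (548, −230), within about 2 mm of the pad centre, with the underside 103 mm above the lit face and tilt under 1°. The stack has moved about 2 mm and lies flat; the bystanders have not moved. Handing in.

```bash
python3 -c "
from bench import r,job
q=r.sense();print(q['time'],q['tool_pos'],q['qd'].round(2),q['finger_gap'])
print(job.hand_in())"
```

```text
15.45 [ 457.63705731 -251.28708968  118.99130795] [ 0.02 -0.02 -0.01 -0.05  0.04  0.02] 8.442260815298283
the job is handed in; nothing more can be done
None
```

I peeled the top tray off by its ear and carried it to the light pad. The job was handed in at 15.5 s with the gripper still holding it.

**Peel:** I pivoted the tray about its far corner to about 24° while that corner stayed on its seat (fitted height 39.5–40.3 mm against the nominal 40). By then only the tray's own weight was on the wrist, so I lifted it clear, levelled it and carried it over.

**Last checks:**
- **Tray:** its centre is about 1 mm from the pad centre. That figure comes from the gripper position, because the arm partly hid the tray in the top picture and the outline fitted there (about 6 mm off) is cut short.
- **Height and level:** the underside is about 103 mm above the lit face. Tilt is 0.4° by the top camera and 0.9° by the scene camera.
- **Steadiness:** joint speeds are near zero, and the gripper opening was 8.4–8.6 mm on the ear.
- **Stack and bystanders:** the stack has moved about 2 mm and lies flat within 0.4°. The jar, mountant, rack and slide box are within 1 mm of where they were.

**What disagreed:** the real fingertips sit about 33 mm farther back than the given tool geometry says. My first grasp therefore closed on air above the ear, touching nothing. I measured the tips with two cameras and regrasped lower. During that second closing the tips pressed on the tray rim with about 15 N, which I relieved before starting the peel.

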